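# Index the phone carriage one hole towards the lamp

## Task

On the exhibit table a phone lies in the tray of a blue sliding section on a perforated rail. First swing the yellow keeper bar down over the phone until it rests in its catch; then pull up the red lock knob, slide the section exactly one hole towards the yellow lamp, and let the pin drop fully home in that hole. Finish while still holding the knob, with the pin home; leave the other exhibits where they are.

Things in the scene. Friction and masses are not known exactly. Their poses are not given: they have to be found in the camera images.
- rail: Fixed aluminium square tube, 30 x 400 x 30 mm, on two feet (110 x 50 x 30 mm at its ends). Origin on the table under its middle; its y axis runs along the tube, z up; tube top 60 mm above the table. Five holes (black, 11 mm) in its top at y = -120, -60, 0, 60, 120 mm, so the pitch is 60 mm. Either y end may be the one that faces the lamp.
- section (a joint): Travel of the blue sliding section along the rail's +y, m: 0 at the start (middle hole), range -0.125 to 0.125. It rubs with about 2 N when free; while the 8 mm pin stands in a hole it has about 1.5 mm of play to each side.
- section_mid (a point): Middle of the top face of the blue sleeve (42 x 90 x 42 mm, top 66 mm above the table), exactly under the lock knob, on the rail's centre line. The grey phone tray (86 x 164 mm, rim 64 mm above the table) is fixed to the sleeve on the rail's +x side, from 21 to 107 mm off the centre line.
- plunger (a joint): Height of the lock plunger, m: 0 = pin fully home in a hole, 0.010 = pin tip rests on the tube's top between holes, 0.016 = pulled right up. A spring pushes it down with about 5 N at 0 and 10 N at 0.016.
- lock_knob: The red lock knob on the plunger as a solid: upright cylinder, diameter 27 mm, 28 mm tall, its underside 88 mm and its top 116 mm above the table when the pin is home (4 mm over a 22 mm boss). It rises and falls with joint plunger and travels with the section. This body's own origin is at table height on the knob's axis when the pin is home (not on the knob).
- knob_center (a point): Centre of the red lock knob, half-way up: 102 mm above the table when the pin is home. Pull it straight up by hand or gripper from above.
- keeper (a joint): Angle of the yellow keeper bar, rad: 0 = down flat, resting in its catch (two prongs on the sleeve); about 1.57 = upright; up to 2.0 = leaning outwards, away from the rail. It stays where it is left (friction about 0.06 N m) and clears the phone when down.
- keeper_hinge (a point): Point on the keeper's hinge axis (parallel to the rail's y), 70.5 mm above the table, 114 mm from the rail's centre line on the rail's +x side, at the same place along the rail as the knob. The bar, 16 mm wide and 8 mm thick, lies when down from here towards the rail (its -x).
- keeper_tip (a point): Free end of the keeper bar, on its centre line, 92 mm from the hinge axis.
- phone_center (a point): Centre of the blue phone, 72 x 150 x 9 mm, loose in the tray, bottom 54 mm above the table.
- lamp: Yellow lamp with white head, fixed, round foot of 70 mm diameter, 155 mm tall; origin at the centre of its underside. It stands in line with the rail, 270 mm from the rail's middle, beyond one of the rail's two ends.
- pot: Green pen pot, fixed, 68 mm diameter, 80 mm tall, origin at the centre of its underside; it stands 270 mm from the rail's middle beyond the other end.
- battery_center (a point): Centre of an orange drone battery, 60 x 45 x 75 mm, standing loose on the table beyond the rail: leave alone.
- scale_center (a point): Centre of a grey pocket scale, 75 x 120 x 18 mm, loose on the table beyond the rail: leave alone.
Things that resemble listed ones, but are neither listed nor needed, are in the scene too. Of the things that look like the lamp, take the one that is farthest to the robot's right at the start. What is shaped like the part that bears phone_center but pink is not meant.

How it is judged:
By the outcome, as a careful person would: the job done as asked, in the order asked, and still so for the second after the job is handed in, while the arm keeps its last pose, push and grip.
It also fails if it takes over 45 s, if anything falls off the work surface, if the arm or the gripper's body presses on something with over 40 N, if the wrist force passes 120 N, or if a joint passes its speed limit or range.

## Robot

A 6-joint arm with a two-finger parallel gripper is mounted at the origin on the work surface. World frame = base frame: x ahead of the robot, y to its left, z up, the work surface at z = 0. Lengths are in m, angles in rad, forces in N, time in s.
With the tool pointing down it reaches from about 0.35 to 0.725 m from the base axis. Payload 6 kg.
Tool frame: the origin (TCP) lies on the front face of the gripper's body, between the roots of the fingers; the fingertips stand 73 mm ahead of it and the grasp point (between the pads) lies 54 mm ahead of it (arm.grip_point_offset is the distance from the TCP to the grasp point, in m); z points along the fingers, y is the line along which they close (so a half turn about z gives the same grasp; the last joint's range is limited). The gripper opens to 85 mm and grips with 20 to 120 N. Pads are 22 mm wide; open, the fingers measure 114 mm over their backs; the gripper's body (76 mm by 85 mm) begins 54 mm behind the grasp point. The pads swing forward as they close: fully open they stand 13 mm farther back than shut.
Start: joints at [-0.827, 0.04, 0.085, 0, -1.615, -0.334], TCP at [0.239, -0.55, 0.304] pointing down, gripper open.
Joint ranges: [-2.56, 2.56], [-1.29, 2.01], [-1.08, 1.49], [-3.29, 1.98], [-2.81, -0.18], [-2.99, 2.99]. Speed limits (rad/s): [2.57, 2.57, 3.01, 3.14, 3.14, 3.14].

## Interface

Orientations are given as a 3x3 rotation matrix whose columns are the frame's x, y, z axes.
In Python, from cell import telemetry, viewer, job, look_for, arm gives the robot as it stands. The module is installed in compiled form; this text tells all that it offers.
- The arm moves only by the tool play_rows, never from a script. Its arguments are lists of equal length, an entry for each row: "xyz": the shift along the tool's x, y, z in mm, a list of three; "twist": the turn, a rotation vector about the tool's x, y, z in rad, a list of three. In form: {"xyz": [[x, y, z], ...], "twist": [[ax, ay, az], ...]}. A call has 1 to 10 rows; each row is the pose to reach, as a shift and turn from the pose commanded when the call began, along the tool's axes at that moment; what a row does not reach only later rows make up. A row lasts 1/8 s, in which the tool goes at most 62.5 mm and 10.7 degrees, less where a joint would pass 70% of its speed; a pose out of reach is approached as far as the arm can. A call with a gripper value outside its range is refused whole. "gripper" is the closure in counts, from 0 (fully open) to 255 (shut), set as the call begins (left out, the last holds). The fingers move at their own pace and stop on an object; "force" is the grip in N (left out, the last holds). Time passes only in rows, so rows that repeat a pose let the fingers close. It gives the time, the measured TCP pose, the force, the opening and the grip force at its end, in the units of the state.
- telemetry.get_obs(): the state, without advancing time (a new reading comes with each control period).
- viewer.grab_frame(name): name is "side" or "top"; returns (picture, depth): 384x512x3 uint8, red, green, blue; 384x512 float32, m along the optical axis (not along the pixel's ray), 0 where there is no reading.
- viewer.camera_params(name): a dict with "fx", "fy", "cx", "cy" (pixels), "k1" (the pictures are not rectified: a ray, as slopes to the right and down, at radius r is drawn at 1 + k1 r^2 times it, then the intrinsics apply), "R" (3x3) and "t" (3): a world point X has camera coordinates R X + t. Camera axes: x right, y down, z forward; pixel columns grow to the right and rows downward; lengths in m; the calibration is good to about 2 mm. A picture is of the moment at which its call begins. camera_params takes no time and is no camera call.
- job.job_done(): hands the job in; it is judged then, once.
Trained networks look in the newest picture that a camera, given by its name, has taken for a name from the list of things; names that differ only in an ending like _2 or _b are one class to them, and where a whole thing is asked for, a point or a joint stands for the part that bears it (a point fixed in the world has none). Each returns a list of dicts, best first, with "score" (0 to 1); they miss things now and then, are a little off and sometimes report something else, mostly with a low value. They report only what shows in the picture. A call takes as long as a camera call. They do not tell look-alikes from the thing itself.
- look_for(camera, query): "xy" ([column, row] in pixels, amid what is visible of it).
The state is a dict: "clock": time; "qpos": joint angles; "dq": joint speeds; "tau": joint torques, N m; "tool_pos": TCP position; "eef_rot": TCP orientation; "force": force on the tool from outside, world axes, zero at the start; "moment": the same for the moment, N m; "width": finger opening in m; "gripper_force": force on a finger pad.
Only numpy, scipy, OpenCV 4.12 (cv2) and the standard library are available. Lean on these libraries where they do the work, as an engineer would, in place of code of your own. Each camera call takes 0.05 s, during which the arm holds its last target. There are 200 camera calls.

## Working session

There is one attempt and no reset: what is moved stays moved. The work goes in short steps, Python scripts to look and compute and a tool call to move; the robot and the scene stay as the last step left them, time stands still between calls to the robot, and variables do not carry over. Pictures are saved under pics/ and viewed, at most 10 in all, crops included, and the job is handed in when it is done.

Besides the shell and the picture viewer there is one more tool, called after ">>>" in YAML: its name, and indented under it one key for each argument. play_rows: Moves the arm, as the interface text tells. Its arguments: {"type":"object","properties":{"xyz":{"type":"array","items":{"type":"array","items":{"type":"number"}}},"twist":{"type":"array","items":{"type":"array","items":{"type":"number"}}},"gripper":{"type":"number"},"force":{"type":"number"}},"required":["xyz","twist"]}

```bash
mkdir -p pics; cat > h.py <<'E'
import numpy as np,cv2
from cell import telemetry,viewer,job,look_for,arm
def ray(c,u,v):
    p=viewer.camera_params(c); d=np.array([(u-p['cx'])/p['fx'],(v-p['cy'])/p['fy']]); s=d.copy()
    for _ in range(20): s=d/(1+p['k1']*(s@s))
    R=np.array(p['R']);t=np.array(p['t']); return -R.T@t, R.T@np.array([s[0],s[1],1])
def at_z(c,u,v,z):
    o,d=ray(c,u,v); return o+d*(z-o[2])/d[2]
def at_d(c,u,v,D):
    o,d=ray(c,u,v); return o+d*D
def px(c,X):
    p=viewer.camera_params(c); q=np.array(p['R'])@X+np.array(p['t']); s=q[:2]/q[2]; s=s*(1+p['k1']*(s@s))
    return np.array([s[0]*p['fx']+p['cx'],s[1]*p['fy']+p['cy']])
def save(n,im): cv2.imwrite('pics/'+n,im[:,:,::-1])
E
python3 - <<'E'
from h import *
np.set_printoptions(precision=3,suppress=True)
for c in('top','side'):
    im,D=viewer.grab_frame(c); save(c+'0.png',im); np.save(c+'D.npy',D); np.save(c+'I.npy',im)
    p=viewer.camera_params(c);print(c,-np.array(p['R']).T@np.array(p['t']),np.array(p['R'])[2])
    for q in('lamp','pot','lock_knob','phone_center','keeper_tip','keeper_hinge','section_mid','rail'):
        for r in look_for(c,q)[:4]:
            u,v=r['xy'];d=D[int(v),int(u)];print(q,round(r['score'],2),np.round([u,v]),at_d(c,u,v,d) if d>0 else None)
o=telemetry.get_obs();print(o['clock'],o['tool_pos'],o['eef_rot'],o['width'])
E
```

```text
top [0.388 0.042 1.034] [ 0.187 -0.016 -0.982]
lamp 0.8 [379. 295.] [ 0.318 -0.248  0.153]
lamp 0.79 [407. 240.] [ 0.437 -0.323  0.148]
lamp 0.52 [298. 221.] [ 0.489 -0.082  0.118]
pot 0.87 [190. 211.] [0.532 0.188 0.003]
lock_knob 0.43 [299. 225.] [ 0.478 -0.082  0.115]
phone_center 0.84 [207. 114.] [0.802 0.146 0.006]
phone_center 0.58 [298. 204.] [ 0.537 -0.09   0.065]
keeper_tip 0.59 [305. 181.] [ 0.609 -0.12   0.002]
keeper_hinge 0.67 [295. 224.] [ 0.482 -0.074  0.114]
section_mid 0.93 [295. 219.] [ 0.498 -0.081  0.063]
rail 0.6 [298. 224.] [ 0.481 -0.08   0.114]
side [0.184 0.548 0.877] [ 0.356 -0.514 -0.781]
lamp 0.95 [392. 158.] [ 0.322 -0.254  0.09 ]
lamp 0.79 [369. 114.] [ 0.425 -0.313  0.138]
lamp 0.22 [266. 113.] [ 0.687 -0.236  0.063]
pot 0.61 [220. 255.] [0.541 0.167 0.002]
lock_knob 0.6 [302. 169.] [ 0.478 -0.073  0.116]
phone_center 0.78 [277. 168.] [ 0.552 -0.085  0.063]
phone_center 0.59 [146. 200.] [0.788 0.149 0.009]
phone_center 0.24 [295. 181.] [ 0.492 -0.073  0.065]
keeper_hinge 0.74 [292. 180.] [ 0.499 -0.07   0.066]
section_mid 0.93 [296. 175.] [ 0.5   -0.091  0.064]
rail 0.91 [288. 187.] [ 0.495 -0.047  0.065]
0.9 [ 0.239 -0.55   0.304] [[-0.917 -0.398 -0.   ]
 [-0.398  0.917  0.   ]
 [ 0.     0.    -1.   ]] 0.08534568408372833
```

View pics/top0.png

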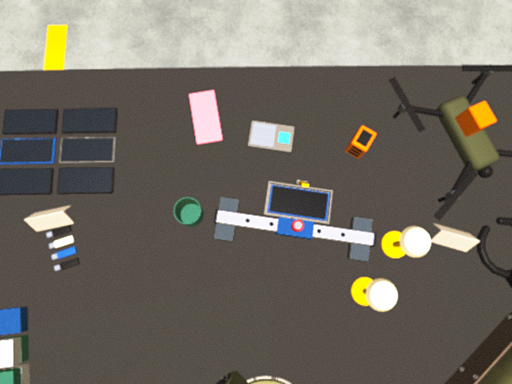

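View pics/side0.png

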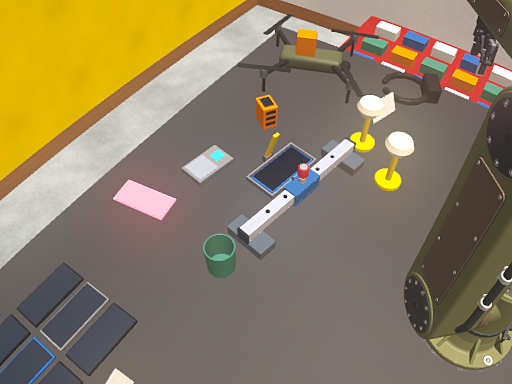

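The top view shows lamp candidates with feet at (392,244) and (363,291). The first is farther right (y≈-0.32) and in line with the rail, so it fits. The rail runs (217,217)–(374,238), with the knob at (298,226) and the keeper standing at about (304,184). The pink lookalike is at (205,115).

```bash
python3 - <<'E'
from h import *
np.set_printoptions(precision=4,suppress=True)
for c in('top','side'):
    im=np.load(c+'I.npy');D=np.load(c+'D.npy');hsv=cv2.cvtColor(im,cv2.COLOR_RGB2HSV);H,S,V=cv2.split(hsv)
    vs,us=np.mgrid[:384,:512]
    def pts(m): return np.array([at_d(c,u,v,D[v,u]) for v,u in zip(*np.nonzero(m&(D>0)))])
    box=(us>200)&(us<380)&(vs>120)&(vs<265)
    red=box&((H<6)|(H>174))&(S>130)&(V>90)
    P=pts(red); T=P[P[:,2]>P[:,2].max()-.006]; print(c,'red',len(P),P[:,2].max(),'top mean',T.mean(0),'ctr',(T.max(0)+T.min(0))/2)
    if c=='top':wb=(us>215)&(us<376)&(vs>205)&(vs<245)
    else: wb=(us>235)&(us<358)&(vs>135)&(vs<242)
    P=pts(wb&(S<70)&(V>150));P=P[abs(P[:,2]-.06)<.006]
    m=P.mean(0);w,vv=np.linalg.eigh(np.cov(P[:,:2].T));d=vv[:,1];d=d*np.sign(d[1])
    s=(P[:,:2]-m[:2])@d;print('rail',len(P),m,'dir',d,np.degrees(np.arctan2(-d[0],d[1])),'mid',m[:2]+d*(s.min()+s.max())/2,s.max()-s.min())
    n=np.array([d[1],-d[0]])
    k=(us>260)&(us<312)&(vs>125)&(vs<192)
    P=pts(k&(H>20)&(H<34)&(S>120)&(V>100)); print('keeper',len(P),P.min(0),P.max(0))
    i=np.argsort(P[:,2]);print(P[i[::max(1,len(i)//12)]])
im=np.load('sideI.npy');save('crop.png',np.hstack([cv2.resize(im[90:250,225:425],(400,320),interpolation=2),cv2.resize(np.load('topI.npy')[165:325,215:415],(400,320),interpolation=2)]))
E
```

```text
top red 38 0.11827551152423099 top mean [ 0.4781 -0.0781  0.1151] ctr [ 0.4786 -0.0786  0.1154]
rail 1603 [ 0.4812 -0.0813  0.0595] dir [0.1625 0.9867] -9.354595025036065 mid [ 0.4813 -0.0808] 0.39609130214842914
keeper 39 [ 0.5631 -0.1305 -0.0014] [ 0.6032 -0.0873  0.161 ]
[[ 0.6032 -0.1281 -0.0014]
 [ 0.58   -0.1148  0.0609]
 [ 0.5798 -0.0884  0.1246]
 [ 0.5773 -0.0891  0.1363]
 [ 0.5703 -0.0873  0.147 ]
 [ 0.5638 -0.0905  0.1555]
 [ 0.5658 -0.0904  0.1568]
 [ 0.5634 -0.0948  0.157 ]
 [ 0.5633 -0.0878  0.1578]
 [ 0.5677 -0.0971  0.1584]
 [ 0.5676 -0.0993  0.1591]
 [ 0.57   -0.0879  0.1595]
 [ 0.565  -0.1013  0.1599]]
side red 107 0.11804559927628433 top mean [ 0.4786 -0.0767  0.1153] ctr [ 0.4796 -0.0791  0.1151]Traceback (most recent call last):
  File "<stdin>", line 12, in <module>
  File "<stdin>", line 6, in pts
  File "h.py", line 10, in at_d
    o,d=ray(c,u,v); return o+d*D
        ~~~^^^^^^^
  File "h.py", line 4, in ray
    p=viewer.camera_params(c); d=np.array([(u-p['cx'])/p['fx'],(v-p['cy'])/p['fy']]); s=d.copy()
ValueError: time passes only in moves, steps and waits
```

```bash
sed -i 's/^def ray/import functools\n@functools.cache\ndef P_(c): return viewer.camera_params(c)\ndef ray/; s/p=viewer.camera_params(c);/p=P_(c);/' h.py; python3 - <<'E'
from h import *
np.set_printoptions(precision=4,suppress=True)
c='side'
im=np.load(c+'I.npy');D=np.load(c+'D.npy');hsv=cv2.cvtColor(im,cv2.COLOR_RGB2HSV);H,S,V=cv2.split(hsv)
vs,us=np.mgrid[:384,:512]
def pts(m): return np.array([at_d(c,u,v,D[v,u]) for v,u in zip(*np.nonzero(m&(D>0)))])
wb=(us>235)&(us<358)&(vs>135)&(vs<242)
P=pts(wb&(S<70)&(V>150));P=P[abs(P[:,2]-.06)<.004]
m=P.mean(0);w,vv=np.linalg.eigh(np.cov(P[:,:2].T));d=vv[:,1];d=d*np.sign(d[1])
s=(P[:,:2]-m[:2])@d;print('rail',len(P),m,'dir',d,'mid',m[:2]+d*(s.min()+s.max())/2,s.max()-s.min())
k=(us>255)&(us<285)&(vs>125)&(vs<166)
P=pts(k&(H>20)&(H<34)&(S>120)&(V>100)); i=np.argsort(P[:,2]);print(P[i[::max(1,len(i)//14)]])
ex=np.array([.9867,-.1625,0]);M=np.array([.4795,-.0795,0])
for a in(1.2,1.3,1.4,1.57,1.7):
    X=M+ex*(.114-.092*np.cos(a));X[2]=.0705+.092*np.sin(a);print(a,X,px('top',X),px('side',X))
X=M+ex*.114;X[2]=.0705;print('hinge',px('top',X),px('side',X))
save('crop.png',np.hstack([cv2.resize(im[110:210,235:335],(400,400),interpolation=2),cv2.resize(np.load('topI.npy')[165:265,255:355],(400,400),interpolation=2)]))
E
```

```text
rail 1294 [ 0.4878 -0.0602  0.0603] dir [0.1601 0.9871] mid [ 0.4844 -0.0811] 0.3957979919142012
[[ 0.6455 -0.245  -0.    ]
 [ 0.5892 -0.0907  0.0806]
 [ 0.5836 -0.0999  0.0867]
 [ 0.586  -0.0898  0.0939]
 [ 0.5798 -0.1023  0.101 ]
 [ 0.5843 -0.0912  0.1076]
 [ 0.5755 -0.0992  0.1164]
 [ 0.5737 -0.0961  0.1234]
 [ 0.5713 -0.1008  0.131 ]
 [ 0.5699 -0.0982  0.1372]
 [ 0.5679 -0.099   0.1442]
 [ 0.5673 -0.0891  0.1493]
 [ 0.5704 -0.089   0.1574]
 [ 0.5652 -0.1023  0.1594]
 [ 0.5661 -0.0992  0.1613]]
1.2 [ 0.5591 -0.0926  0.1562] [304.0702 187.9246] [277.9097 137.4   ]
1.3 [ 0.5677 -0.094   0.1591] [304.7068 183.973 ] [275.1691 134.6743]
1.4 [ 0.5766 -0.0955  0.1612] [305.3003 179.9896] [272.3473 132.1849]
1.57 [ 0.5919 -0.098   0.1625] [306.1884 173.292 ] [267.4635 128.574 ]
1.7 [ 0.6037 -0.1     0.1617] [306.7481 168.3661] [263.7463 126.3986]
hinge [300.7231 181.6759] [266.6036 155.5625]
```

View pics/crop.png

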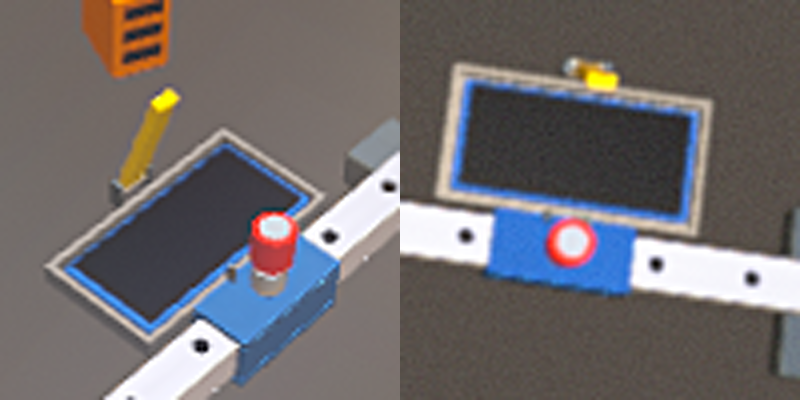

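The crop confirms that the keeper is leaning inwards at about 1.28 rad. The prongs are on the sleeve beside the knob (left crop: bar (150,140), knob (273,240)), and the right lamp is the one in line with the rail.

```bash
cat >> h.py <<'E'
EX=np.array([.987,-.161,0]);EY=np.array([.161,.987,0]);M=np.array([.4808,-.0800,0])
def rc(p): p=np.array(p); return np.array([(p-M)@EX,(p-M)@EY,p[2]])*1000
def go(x,y,z):
    o=telemetry.get_obs();R=np.array(o['eef_rot']);W=M+(EX*x+EY*y)/1000+np.array([0,0,z/1000])
    T=np.column_stack([-EX,EY,[0,0,-1]]);r=cv2.Rodrigues(R.T@T)[0].ravel()
    print('now',rc(o['tool_pos']).round(1),'shift',(R.T@(W-np.array(o['tool_pos']))*1000).round(1),'twist',r.round(3),'f',np.round(o['force'],1),o['clock'],o['width'])
E
python3 -c "
from h import *
go(140,0,260)"
```

```text
now [-162.9 -503.1  303.8] shift [-526.9  259.3   43.9] twist [ 0.    -0.     0.571] f [-0.1  0.6 -0.1] 0.9 0.08534568408372833
```

>>> play_rows:
  xyz:
    - [-50, 25, 0]
    - [-105, 52, 0]
    - [-160, 79, 0]
    - [-215, 106, 0]
    - [-270, 133, 0]
    - [-325, 160, 0]
    - [-380, 187, 0]
    - [-430, 212, 0]
    - [-480, 236, 0]
    - [-527, 259, 0]
  twist:
    - [0, 0, 0.1]
    - [0, 0, 0.2]
    - [0, 0, 0.3]
    - [0, 0, 0.4]
    - [0, 0, 0.5]
    - [0, 0, 0.571]
    - [0, 0, 0.571]
    - [0, 0, 0.571]
    - [0, 0, 0.571]
    - [0, 0, 0.571]
  gripper: 255
  force: 30

```text
clock: 2.15
tool_pos: [0.6203, -0.1011, 0.304]
eef_rot: [[-0.987, 0.16, 0.0], [0.16, 0.987, 0.0], [-0.0, 0.0, -1.0]]
force: [0.4, -0.7, 0.7]
width: 0.0
gripper_force: 0.0
```

```bash
python3 -c "
from h import *
go(140,0,260)"
```

```text
now [141.1   1.6 304. ] shift [ 1.1 -1.6 44. ] twist [0.    0.    0.001] f [ 0.4 -0.7  0.7] 2.15 2.9707846666364675e-05
```

>>> play_rows:
  xyz:
    - [0, -1.6, 40]
    - [0, -1.6, 80]
    - [0, -1.6, 111]
    - [12, -1.6, 111]
    - [24, -1.6, 111]
    - [40, -1.6, 116]
    - [48, -1.6, 122]
    - [55, -1.6, 129]
    - [55, -1.6, 129]
  twist:
    - [0, 0, 0]
    - [0, 0, 0]
    - [0, 0, 0]
    - [0, 0, 0]
    - [0, 0, 0]
    - [0, 0, 0]
    - [0, 0, 0]
    - [0, 0, 0]
    - [0, 0, 0]

```text
clock: 3.28
tool_pos: [0.5641, -0.0954, 0.1746]
eef_rot: [[-0.987, 0.16, -0.001], [0.16, 0.987, 0.0], [0.001, 0.0, -1.0]]
force: [0.1, 0.0, -0.5]
width: 0.0001
gripper_force: 0.0
```

```bash
python3 - <<'E'
from h import *
go(75,0,147.5)
a,_=viewer.grab_frame('side');b,_=viewer.grab_frame('top')
save('c2.png',np.hstack([cv2.resize(a[80:230,235:335],(400,600),interpolation=2),cv2.resize(b[135:285,255:355],(400,600),interpolation=2)]))
E
```

```text
now [ 84.7  -1.8 174.6] shift [ 9.7  1.8 27.1] twist [ 0.    -0.001  0.001] f [ 0.1  0.  -0.5] 3.275 0.00011883080867526714
```

View pics/c2.png

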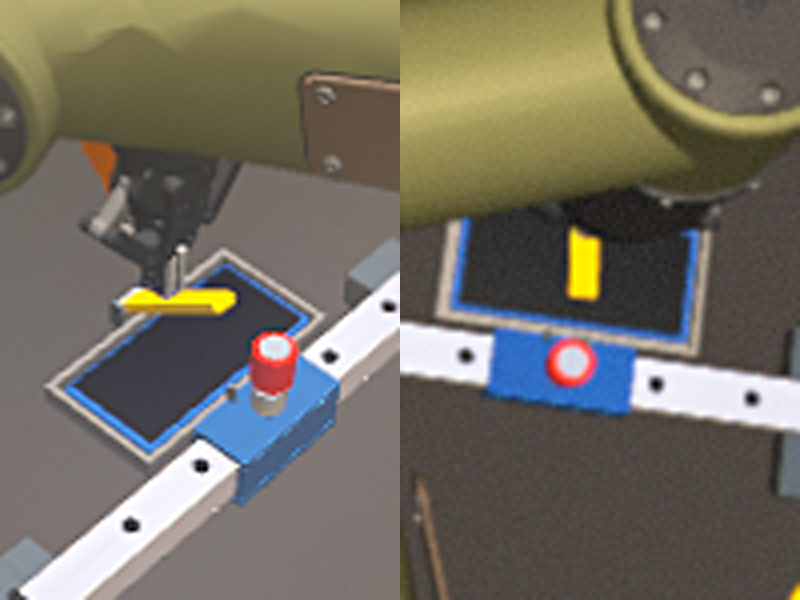

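The side crop shows the bar pushed down to about 0.5 rad, with the fingers behind it at (170,270). The tray and knob have not moved. I'll carry on down.

>>> play_rows:
  xyz:
    - [5, 1, 8]
    - [8, 1, 17]
    - [9, 1, 23]
    - [10, 1, 26]
    - [10, 1, 27]
    - [10, 1, 27]
  twist:
    - [0, 0, 0]
    - [0, 0, 0]
    - [0, 0, 0]
    - [0, 0, 0]
    - [0, 0, 0]
    - [0, 0, 0]

```text
clock: 4.12
tool_pos: [0.555, -0.0929, 0.1478]
eef_rot: [[-0.987, 0.161, -0.0], [0.161, 0.987, 0.0], [0.0, 0.0, -1.0]]
force: [0.5, 0.2, 0.4]
width: -0.0001
gripper_force: 0.0
```

Still no contact force, so I'll press in small steps until the catch is felt.

>>> play_rows:
  xyz:
    - [0, 0, 0.7]
    - [0, 0, 1.4]
    - [0, 0, 1.4]
  twist:
    - [0, 0, 0]
    - [0, 0, 0]
    - [0, 0, 0]

```text
clock: 4.5
tool_pos: [0.5551, -0.0929, 0.1472]
eef_rot: [[-0.987, 0.16, 0.0], [0.16, 0.987, -0.0], [-0.0, 0.0, -1.0]]
force: [-1.9, 1.3, 5.6]
width: -0.0002
gripper_force: 2.5
```

>>> play_rows:
  xyz:
    - [0, 0, 0.6]
    - [0, 0, 0.6]
    - [0, 0, -20]
    - [0, 0, -60]
    - [0, 0, -100]
    - [-20, 0, -120]
    - [-20, 0, -120]
  twist:
    - [0, 0, 0]
    - [0, 0, 0]
    - [0, 0, 0]
    - [0, 0, 0]
    - [0, 0, 0]
    - [0, 0, 0]
    - [0, 0, 0]
  gripper: 255

```text
clock: 5.38
tool_pos: [0.5758, -0.0962, 0.2676]
eef_rot: [[-0.987, 0.161, 0.002], [0.161, 0.987, 0.0], [-0.002, 0.001, -1.0]]
force: [-0.9, -0.6, -0.6]
width: -0.0001
gripper_force: 0.0
```

```bash
python3 - <<'E'
from h import *
a,A=viewer.grab_frame('side');b,B=viewer.grab_frame('top')
np.set_printoptions(precision=4,suppress=True)
save('c3.png',np.hstack([cv2.resize(a[110:210,235:335],(400,400),interpolation=2),cv2.resize(b[165:265,255:355],(400,400),interpolation=2)]))
for c,im,D in(('side',a,A),('top',b,B)):
    H,S,V=cv2.split(cv2.cvtColor(im,cv2.COLOR_RGB2HSV))
    Pp=[];K=[]
    for v in range(120,240):
        for u in range(250,330):
            if D[v,u]<=0: continue
            if 20<H[v,u]<34 and S[v,u]>120 and V[v,u]>100: Pp.append(rc(at_d(c,u,v,D[v,u])))
            if (H[v,u]<6 or H[v,u]>174) and S[v,u]>130 and V[v,u]>90: K.append(rc(at_d(c,u,v,D[v,u])))
    for n,Q in(('bar',Pp),('knob',K)):
        if Q: Q=np.array(Q); print(c,n,len(Q),np.percentile(Q,[5,50,95],axis=0).round(1).tolist())
go(0,0,200)
E
```

```text
side bar 208 [[23.9, -9.4, 69.2], [63.8, -0.2, 74.4], [104.8, 7.6, 76.9]]
side knob 106 [[-13.6, -11.1, 91.9], [-6.7, 6.9, 108.1], [10.7, 12.9, 117.4]]
top bar 531 [[21.8, -7.9, 64.4], [44.6, 26.4, 557.0], [98.0, 106.7, 577.7]]
top knob 46 [[-14.1, -10.3, 105.6], [-6.0, 4.3, 114.4], [9.5, 12.2, 116.4]]
now [ 95.   -0.7 265.1] shift [94.9  0.7 65.3] twist [ 0.    -0.002  0.   ] f [ 0.1 -0.3 -1. ] 5.475 -7.456959748061404e-05
```

View pics/c3.png

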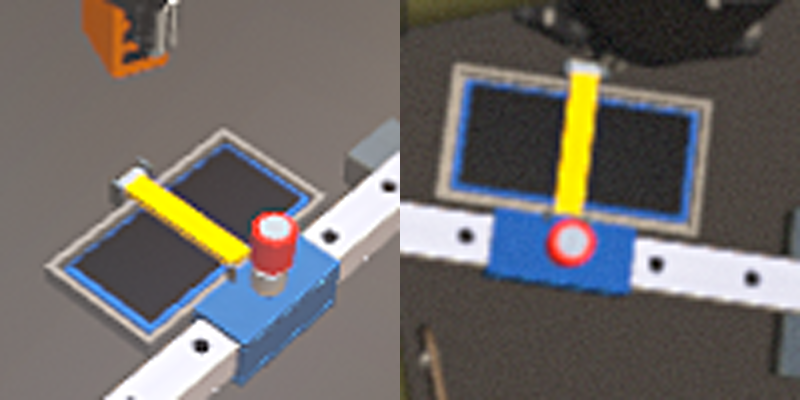

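The bar lies flat (median top z 74.4 mm) from (130,180) to (240,255) in the side crop, with its end in the prongs. The knob has not moved. Next I'll grip the knob.

>>> play_rows:
  xyz:
    - [40, 1, 0]
    - [80, 1, 0]
    - [96, 1, 10]
    - [96, 1, 50]
    - [96, 1, 90]
    - [96, 1, 107]
    - [96, 1, 107]
  twist:
    - [0, -0.002, 0]
    - [0, -0.002, 0]
    - [0, -0.002, 0]
    - [0, -0.002, 0]
    - [0, -0.002, 0]
    - [0, -0.002, 0]
    - [0, -0.002, 0]
  gripper: 0

```text
clock: 6.35
tool_pos: [0.4795, -0.0799, 0.1584]
eef_rot: [[-0.987, 0.16, -0.001], [0.16, 0.987, -0.001], [0.0, -0.001, -1.0]]
force: [0.3, -0.2, -0.3]
width: 0.0858
gripper_force: 0.0
```

>>> play_rows:
  xyz:
    - [0, 0, 0]
    - [0, 0, 0]
    - [0, 0, 0]
    - [0, 0, 0]
    - [0, 0, 0]
    - [0, 0, 0]
    - [0, 0, 0]
    - [0, 0, 0]
  twist:
    - [0, 0, 0]
    - [0, 0, 0]
    - [0, 0, 0]
    - [0, 0, 0]
    - [0, 0, 0]
    - [0, 0, 0]
    - [0, 0, 0]
    - [0, 0, 0]
  gripper: 255
  force: 50

```text
clock: 7.35
tool_pos: [0.4804, -0.0799, 0.1605]
eef_rot: [[-0.987, 0.16, 0.003], [0.16, 0.987, -0.001], [-0.003, -0.0, -1.0]]
force: [-1.1, 0.1, 5.1]
width: 0.0257
gripper_force: 49.3
```

```bash
python3 -c "
from h import *
go(0,0,200)"
```

```text
now [-4.000e-01  1.000e-01  1.605e+02] shift [ -0.5  -0.1 -39.5] twist [-0.     0.003  0.001] f [-1.1  0.1  5.1] 7.35 0.025655418013106304
```

>>> play_rows:
  xyz:
    - [0, 0, -4]
    - [0, 0, -8]
    - [0, 0, -12]
    - [0, 0, -14]
    - [0, 0, -14]
  twist:
    - [0, 0, 0]
    - [0, 0, 0]
    - [0, 0, 0]
    - [0, 0, 0]
    - [0, 0, 0]

```text
clock: 7.98
tool_pos: [0.4803, -0.0796, 0.1719]
eef_rot: [[-0.987, 0.161, 0.002], [0.161, 0.987, 0.0], [-0.002, 0.0, -1.0]]
force: [5.8, -2.6, -8.8]
width: 0.0257
gripper_force: 49.5
```

```bash
python3 -c "
from h import *
go(0,-60,172)"
```

```text
now [ -0.6   0.3 171.9] shift [ -0.6 -60.3  -0.1] twist [0.    0.002 0.   ] f [ 5.8 -2.6 -8.8] 7.975 0.025721276668618172
```

>>> play_rows:
  xyz:
    - [-0.6, 0, -1.5]
    - [-0.6, -6, -1.5]
    - [-0.6, -14, -1.5]
    - [-0.6, -22, -1.5]
    - [-0.6, -30, -1.5]
    - [-0.6, -38, -1.5]
    - [-0.6, -46, -1.5]
    - [-0.6, -54, -1.5]
    - [-0.6, -60, -1.5]
    - [-0.6, -60, -1.5]
  twist:
    - [0, 0, 0]
    - [0, 0, 0]
    - [0, 0, 0]
    - [0, 0, 0]
    - [0, 0, 0]
    - [0, 0, 0]
    - [0, 0, 0]
    - [0, 0, 0]
    - [0, 0, 0]
    - [0, 0, 0]

```text
clock: 9.22
tool_pos: [0.4706, -0.1399, 0.1749]
eef_rot: [[-0.987, 0.161, 0.001], [0.161, 0.987, -0.001], [-0.001, -0.001, -1.0]]
force: [-0.6, -1.2, -8.7]
width: 0.0256
gripper_force: 49.7
```

```bash
python3 -c "
from h import *
go(0,-60,160)"
```

```text
now [ -0.5 -60.7 174.9] shift [-0.4  0.8 14.9] twist [-0.001  0.001 -0.   ] f [-0.6 -1.2 -8.7] 9.225 0.02564312167223756
```

>>> play_rows:
  xyz:
    - [0, 0.4, 3]
    - [0, 0.4, 6]
    - [0, 0.4, 9]
    - [0, 0.4, 12]
    - [0, 0.4, 14.5]
    - [0, 0.4, 15.5]
    - [0, 0.4, 15.5]
  twist:
    - [0, 0, 0]
    - [0, 0, 0]
    - [0, 0, 0]
    - [0, 0, 0]
    - [0, 0, 0]
    - [0, 0, 0]
    - [0, 0, 0]

```text
clock: 10.1
tool_pos: [0.4709, -0.1389, 0.1606]
eef_rot: [[-0.987, 0.16, 0.002], [0.16, 0.987, -0.001], [-0.002, -0.001, -1.0]]
force: [-7.0, 0.1, -0.3]
width: 0.0256
gripper_force: 50.8
```

```bash
python3 - <<'E'
from h import *
go(0,-60,160)
a,A=viewer.grab_frame('side');b,B=viewer.grab_frame('top')
save('c4.png',np.hstack([cv2.resize(a[90:210,235:355],(400,400),interpolation=2),cv2.resize(b[165:285,255:375],(400,400),interpolation=2)]))
E
```

```text
now [ -0.3 -59.7 160.6] shift [-0.3 -0.3  0.6] twist [-0.001  0.002  0.001] f [-7.   0.1 -0.3] 10.1 0.025580407122559178
```

View pics/c4.png

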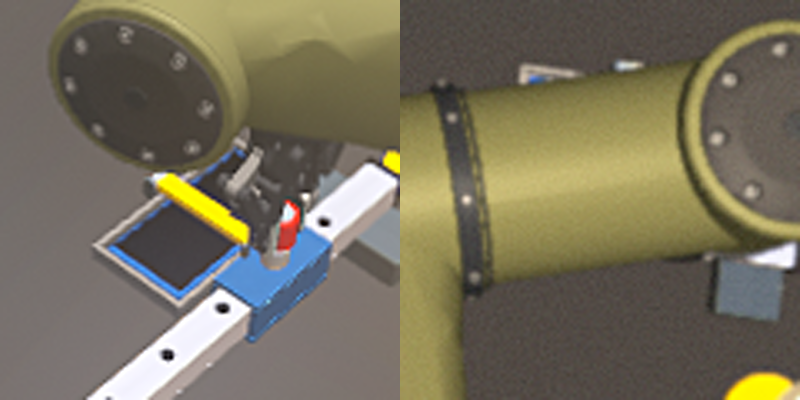

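The section now sits one hole nearer the lamp: one hole shows on the lamp side at (323,222), and the holes at (222,308) and (167,355) are behind it. The bar is still down. I'll press lightly to confirm the pin is seated.

>>> play_rows:
  xyz:
    - [0.5, 0, 0.6]
    - [0.5, 0, 1.2]
    - [0.5, 0, 1.2]
    - [0.5, 0, 1.2]
  twist:
    - [0, 0, 0]
    - [0, 0, 0]
    - [0, 0, 0]
    - [0, 0, 0]

```text
clock: 10.7
tool_pos: [0.4708, -0.1389, 0.1605]
eef_rot: [[-0.987, 0.16, 0.003], [0.16, 0.987, -0.002], [-0.003, -0.001, -1.0]]
force: [-8.6, 0.2, 4.4]
width: 0.0257
gripper_force: 51.1
```

```bash
python3 -c "
from h import *
print(job.job_done())"
```

```text
the job is handed in; nothing more can be done
None
```

I handed the job in at about 10.7 s: the keeper bar is down in its catch, the section is one hole nearer the lamp with the pin home, and the gripper still holds the knob; no verdict came back.

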